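Dry-fit the mounting hubs on the spun dishes

ROBOT

A 6-joint arm with a two-finger parallel gripper is mounted at the origin on the work surface. World frame = base frame: x ahead of the robot, y to its left, z up, the work surface at z = 0. Lengths are in m, angles in rad, forces in N, time in s.
With the tool pointing down it reaches from about 0.35 to 0.95 m from the base axis. Payload 17.4 kg.
Tool frame: the origin (TCP) lies at the very end of the fingers, on their centre line; the grasp point (between the pads) lies 19 mm behind it; z points along the fingers, y is the line along which they close (so a half turn about z gives the same grasp; the last joint's range is limited). The gripper opens to 93 mm and grips with 3 to 60 N. Pads are 15 mm wide; open, the fingers measure 128 mm over their backs; the gripper's body (75 mm by 188 mm) begins 65 mm behind the grasp point.
Start: joints at [1.074, 0.116, 1.442, -0, 1.584, -0.038], TCP at [0.299, 0.605, 0.219] pointing down, gripper open.
Joint ranges: [-2.83, 2.83], [-0.83, 2.19], [0.07, 2.5], [-1.14, 4.28], [0.01, 3], [-2.97, 2.97]. Speed limits (rad/s): [1.89, 1.89, 2.22, 3.14, 3.14, 3.14].

INTERFACE

Orientations are given as a unit quaternion [x, y, z, w].
In Python, from bench import ctrl, vision, order gives the robot as it stands.
- The arm moves only by the shell command python3 -m pendant 'ROWS' [FORCE]. ROWS is JSON, a list of rows, each a list of 5 numbers: the closure, from 0 (fully open) to 1 (shut), then the shift along the tool's x, y, z in mm, then the turn about the tool's z in degrees. In form: [[gripper, dx, dy, dz, spin], ...]. A call has 1 to 20 rows; each row shifts and turns the commanded pose from where the row before left it, along the tool's axes as they then stand; what a row does not reach is not made up. A row lasts 1/12 s, in which the tool goes at most 41.7 mm and 7.16 degrees, less where a joint would pass 70% of its speed; a pose out of reach is approached as far as the arm can. A call is refused whole if a number of a shift passes 41.7 or a number of a turn 7.16, either way. A call with a gripper value outside its range is refused whole. The fingers move at their own pace and stop on an object; FORCE is the grip in N (left out, the last holds). Time passes only in rows, so rows that do not move let the fingers close. It gives the time, the measured TCP pose, the force, the opening and the grip force at its end, in the units of the state.
- ctrl.state(): the state, without advancing time (a new reading comes with each control period).
- vision.read_camera(name): name is "scene" or "top" or "wrist"; returns the picture (480x640x3 uint8, blue, green, red); there is no depth.
- vision.camera_params(name): a dict with "mtx" (3x3 intrinsics, pixels), "view" (4x4, takes a point from world to camera coordinates). Camera axes: x right, y down, z forward; pixel columns grow to the right and rows downward; lengths in m; the calibration is good to about 2 mm. A picture is of the moment at which its call begins: read the wrist's pose just before it. camera_params takes no time and is no camera call; for the wrist camera it gives the pose at the moment of the call.
- order.close_job(): hands the job in; it is judged then, once.
Trained networks look in the newest picture that a camera, given by its name, has taken for a name from the list of things; names that differ only in an ending like _2 or _b are one class to them, and where a whole thing is asked for, a point or a joint stands for the part that bears it (a point fixed in the world has none). Each returns a list of dicts, best first, with "conf" (0 to 1); they miss things now and then, are a little off and sometimes report something else, mostly with a low value. They report only what shows in the picture. A call takes as long as a camera call. They do not tell look-alikes from the thing itself.
- vision.silhouettes(camera, thing): "mask" (480x640 bool, what is visible of it) and "box" ([left, top, right, bottom] in pixels, round what is visible of it).
The state is a dict: "time": time; "joints": joint angles; "qd": joint speeds; "joint_torque": joint torques, N m; "position": TCP position; "ee_rot": TCP orientation; "wrist_force": force on the tool from outside, world axes, zero at the start; "torque": the same for the moment, N m; "grip_width": opening from 0.0 (shut) to 1.0 (fully open); "gripper_force": force on a finger pad.
Only numpy, scipy, OpenCV 4.12 (cv2) and the standard library are available. Lean on these libraries where they do the work, as an engineer would, in place of code of your own. Each camera call takes 0.05 s, during which the arm holds its last target. There are 200 camera calls.

TASK

Take the stack of flanged mounting hubs apart, one at a time from the top, and set each one gently, flange down and upright, centred on the flat crown of the face-down dish it was made for: the dish of the same size rank, with the paint circle of the same colour and diameter as its flange. Do not drop or tip a hub, and leave the dishes, the tape roll and the square where they lie.

Things in the scene. Friction and masses are not known exactly. Their poses are not given: they have to be found in the camera images.
- hub_large_center (a point): The largest of four loose black-anodised flanged hubs: round flange 100 mm across, 8 mm thick, at the bottom, its edge painted red (3 mm wide on top); on it a round hub 40 mm across, 26 mm high (34 mm overall). The bottom of the stack, on the table. The point is on its axis half-way up: 17 mm above its underside, 9 mm above the flange's upper face. z: up its axis.
- hub_medium_center (a point): The second largest of four loose black-anodised flanged hubs: round flange 80 mm across, 8 mm thick, at the bottom, its edge painted blue (3 mm wide on top); on it a round hub 36 mm across, 26 mm high (34 mm overall). Starts stacked on the large hub. The point is on its axis half-way up: 17 mm above its underside, 9 mm above the flange's upper face. z: up its axis.
- hub_small_center (a point): The third largest of four loose black-anodised flanged hubs: round flange 62 mm across, 8 mm thick, at the bottom, its edge painted green (3 mm wide on top); on it a round hub 32 mm across, 26 mm high (34 mm overall). Starts stacked on the medium hub. The point is on its axis half-way up: 17 mm above its underside, 9 mm above the flange's upper face. z: up its axis.
- hub_tiny_center (a point): The smallest of four loose black-anodised flanged hubs: round flange 46 mm across, 8 mm thick, at the bottom, its edge painted yellow (3 mm wide on top); on it a round hub 28 mm across, 26 mm high (34 mm overall). The top of the stack. The point is on its axis half-way up: 17 mm above its underside, 9 mm above the flange's upper face. z: up its axis.
- dish_large_crown (a point): The largest of four loose round spun aluminium dishes lying face down on the table: 150 mm across at its rim, 34 mm high, domed, with a flat crown 106 mm across on top, on which a red circle 100 mm across is drawn in paint pen. The point lies at the centre of the flat crown, on its surface, 34 mm above the table; z up.
- dish_medium_crown (a point): The second largest of four loose round spun aluminium dishes lying face down on the table: 128 mm across at its rim, 31 mm high, domed, with a flat crown 86 mm across on top, on which a blue circle 80 mm across is drawn in paint pen. The point lies at the centre of the flat crown, on its surface, 31 mm above the table; z up.
- dish_small_crown (a point): The third largest of four loose round spun aluminium dishes lying face down on the table: 108 mm across at its rim, 28 mm high, domed, with a flat crown 68 mm across on top, on which a green circle 62 mm across is drawn in paint pen. The point lies at the centre of the flat crown, on its surface, 28 mm above the table; z up.
- dish_tiny_crown (a point): The smallest of four loose round spun aluminium dishes lying face down on the table: 90 mm across at its rim, 25 mm high, domed, with a flat crown 52 mm across on top, on which a yellow circle 46 mm across is drawn in paint pen. The point lies at the centre of the flat crown, on its surface, 25 mm above the table; z up.
- tape_center (a point): Bystander: a roll of red tape lying flat on the table, 96 mm across, 76 mm bore, 48 mm high. The point is its centre, 24 mm up.
- square_center (a point): Bystander: a steel engineer's square lying flat on the table, within 65 mm of this point all round, 16 mm high; its dark stock (100 x 18 mm) runs along x at y = -30 mm, its bright blade (22 mm wide, 80 mm long) along y at x = +39 mm. The point is 8 mm above the table.
Mind the look-alikes: they are no part of the job. What is shaped like the part that bears hub_tiny_center but red or white is not meant.

How it is judged:
On the way, in this order (a step that is already met when the one before it is completed fails the run):
1. the tiny hub stands released and centred on the crown of the tiny dish (horizontal distance between hub_tiny_center and dish_tiny_crown below 0.01 m and z of hub_tiny_center in the frame of dish_tiny_crown between 0.013 and 0.021 m and angle between hub_tiny_center's own z axis and vertical below 0.08 rad and linear speed of hub_tiny below 0.03 m/s and contact force between the fingers and hub_tiny below 0.05 N), for 0.2 s.
2. the small hub stands released and centred on the crown of the small dish (horizontal distance between hub_small_center and dish_small_crown below 0.01 m and z of hub_small_center in the frame of dish_small_crown between 0.013 and 0.021 m and angle between hub_small_center's own z axis and vertical below 0.08 rad and linear speed of hub_small below 0.03 m/s and contact force between the fingers and hub_small below 0.05 N), for 0.2 s.
3. the medium hub stands released and centred on the crown of the medium dish (horizontal distance between hub_medium_center and dish_medium_crown below 0.01 m and z of hub_medium_center in the frame of dish_medium_crown between 0.013 and 0.021 m and angle between hub_medium_center's own z axis and vertical below 0.08 rad and linear speed of hub_medium below 0.03 m/s and contact force between the fingers and hub_medium below 0.05 N), for 0.2 s.
4. the large hub stands released and centred on the crown of the large dish (horizontal distance between hub_large_center and dish_large_crown below 0.01 m and z of hub_large_center in the frame of dish_large_crown between 0.013 and 0.021 m and angle between hub_large_center's own z axis and vertical below 0.08 rad and linear speed of hub_large below 0.03 m/s and contact force between the fingers and hub_large below 0.05 N), for 0.2 s.
At the end, for the whole second after the job is handed in: Each hub stands at rest, released, upright (0.08 rad), flange down on its own dish's flat crown, its axis within 10 mm of the crown's centre; placed in the order tiny, small, medium, large; no hub tipped or dropped over 15 mm; no dish or bystander shifted over 20 mm (all of step 1 and all of step 2 and all of step 3 and all of step 4 and angle between each of dish_tiny_crown, dish_small_crown, dish_medium_crown, dish_large_crown's own z axis and vertical below 0.08 rad); the robot touches nothing.
It fails at once if a hub is tipped over (angle between any of hub_tiny_center, hub_small_center, hub_medium_center, hub_large_center's own z axis and vertical above 0.6 rad).
It fails at once if a hub falls free, by more than about 15 mm ((contact force between the fingers and hub_tiny below 0.01 N and linear speed of hub_tiny above 0.55 m/s) or (contact force between the fingers and hub_small below 0.01 N and linear speed of hub_small above 0.55 m/s) or (contact force between the fingers and hub_medium below 0.01 N and linear speed of hub_medium above 0.55 m/s) or (contact force between the fingers and hub_large below 0.01 N and linear speed of hub_large above 0.55 m/s)).
It fails at once if a dish is shifted by more than 20 mm (distance of any of dish_tiny_crown, dish_small_crown, dish_medium_crown, dish_large_crown from where it was at the start of the episode above 0.02 m).
It fails at once if the tape roll or the square is shifted by more than 20 mm (distance of any of tape_center, square_center from where it was at the start of the episode above 0.02 m).
It also fails if it takes over 120 s, if anything falls off the work surface, if the arm or the gripper's body presses on something with over 40 N, if the wrist force passes 120 N, or if a joint passes its speed limit or range.

## Working session

There is one attempt and no reset: what is moved stays moved. The work goes in short steps, Python scripts to look and compute and a shell command to move; the robot and the scene stay as the last step left them, time stands still between calls to the robot, and variables do not carry over. Pictures are saved under pics/ and viewed, at most 14 in all, crops included, and the job is handed in when it is done.

```bash
mkdir -p pics; ls; python3 - <<'E'
from bench import ctrl, vision
import cv2
for n in("top","scene"):
    im=vision.read_camera(n); cv2.imwrite(f"pics/{n}0.png",im)
    p=vision.camera_params(n); print(n,p)
print(ctrl.state())
E
```

```text
pics
top {'mtx': array([[463.15210255,   0.        , 315.2056531 ],
       [  0.        , 463.15210255, 240.75042151],
       [  0.        ,   0.        ,   1.        ]]), 'view': array([[ 0.02099351, -0.99943823,  0.02612457, -0.01760975],
       [-0.987432  , -0.02482122, -0.15608318,  0.49007944],
       [ 0.15664394, -0.0225195 , -0.98739837,  0.94642427],
       [ 0.        ,  0.        ,  0.        ,  1.        ]])}
scene {'mtx': array([[576.81306245,   0.        , 309.55326654],
       [  0.        , 576.81306245, 240.59049733],
       [  0.        ,   0.        ,   1.        ]]), 'view': array([[-2.23889947e-01,  9.74613035e-01,  1.65068202e-03,
         9.74499616e-02],
       [ 6.02747144e-01,  1.39794751e-01, -7.85591057e-01,
        -2.02659763e-01],
       [-7.65878040e-01, -1.74890996e-01, -6.18743862e-01,
         1.68652630e+00],
       [ 0.00000000e+00,  0.00000000e+00,  0.00000000e+00,
         1.00000000e+00]])}
{'time': 0.1, 'joints': array([ 1.07418170e+00,  1.16417296e-01,  1.44218701e+00,  1.87434099e-05,
        1.58400508e+00, -3.77789095e-02]), 'qd': array([-0.0008733 , -0.0017643 , -0.00164295,  0.00045254, -0.00133851,
        0.00109539]), 'joint_torque': array([ 1.41890167e-03, -7.22898245e+01, -6.23867369e+01,  7.81094539e-02,
        2.25844915e-02, -7.95161577e-05]), 'position': array([0.29886362, 0.60502804, 0.21800009]), 'ee_rot': array([ 2.27410526e-01,  9.73798847e-01, -4.87851447e-04, -1.43261397e-04]), 'wrist_force': array([-0.25585601,  0.21940307,  0.17307731]), 'torque': array([-0.02118427,  0.00750795, -0.0059216 ]), 'gripper_force': 0.0, 'grip_width': 0.9993030896917714}
```

View pics/top0.png

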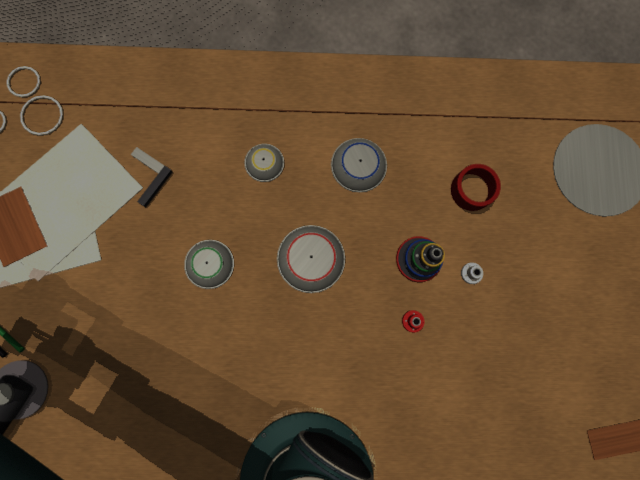

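View pics/scene0.png

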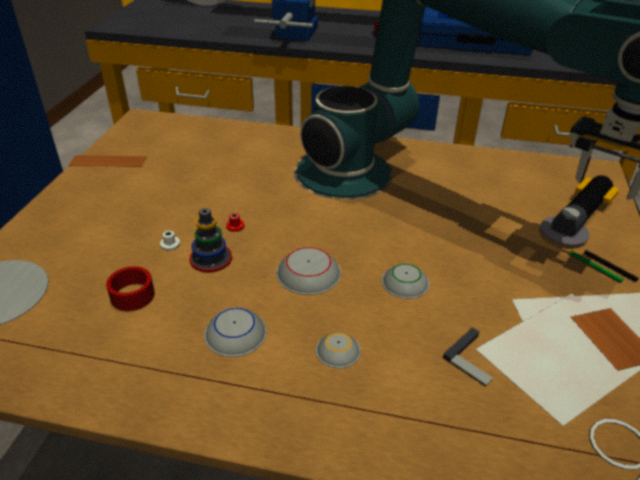

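The top view shows the dishes: tiny (yellow circle) at about (264,160), medium (blue) at (360,162), small (green) at (207,263) and large (red) at (311,258). The stack is at (420,258), with red and white look-alikes at (413,321) and (472,273). The tape is at (476,188) and the square at (152,180). The scene view shows the same layout, with the stack at (208,240).

```bash
cat > h.py <<'E'
import numpy as np, cv2
from bench import ctrl, vision
def ray(cam,uv,z,P=None):
    P=P or vision.camera_params(cam); R=P["view"][:3,:3]; t=P["view"][:3,3]; c=-R.T@t
    d=R.T@np.linalg.inv(P["mtx"])@np.array([uv[0],uv[1],1.]); return c+d*(z-c[2])/d[2]
def proj(cam,X,P=None):
    P=P or vision.camera_params(cam); q=P["mtx"]@(P["view"]@np.append(X,1))[:3]; return q[:2]/q[2]
def circ(mask,cam,z,P=None):
    """outline points -> world at height z -> circle centre, diameter"""
    c=max(cv2.findContours(mask.astype(np.uint8),0,1)[0],key=len)[:,0]
    h=cv2.convexHull(c)[:,0]
    W=np.array([ray(cam,p,z,P)[:2] for p in h])
    A=np.c_[2*W,np.ones(len(W))]; s=np.linalg.lstsq(A,(W**2).sum(1),rcond=None)[0]
    r=np.sqrt(s[2]+s[0]**2+s[1]**2); res=np.linalg.norm(W-s[:2],axis=1)-r
    return s[:2],2*r,res.std()
COL={'tiny':(18,35),'small':(45,85),'medium':(100,130),'large':(170,190)}
def hue(im,k):
    H=cv2.cvtColor(im,cv2.COLOR_BGR2HSV); h=H[...,0].astype(int); lo,hi=COL[k]
    return (((h>=lo)&(h<=hi))|((h+180>=lo)&(h+180<=hi)))&(H[...,1]>70)&(H[...,2]>40)
HD={'tiny':.025,'small':.028,'medium':.031,'large':.034}
E
python3 - <<'E'
from h import *
np.set_printoptions(precision=4,suppress=True)
im=vision.read_camera("top")
P=vision.camera_params("top"); print("cam",-P["view"][:3,:3].T@P["view"][:3,3])
for k in HD:
    for s in vision.silhouettes("top",f"dish_{k}_crown")[:2]:
        m=s["mask"]; x0,y0,x1,y1=map(int,s["box"]); print(k,"dish",round(s["conf"],2),s["box"],"rim",*circ(m,"top",0.003))
        e=cv2.erode(m.astype(np.uint8),np.ones((7,7)))>0
        q=hue(im,k)&e
        if q.sum()>20: print("   paint",*circ(np.uint8(q),"top",HD[k]), q.sum())
        break
for k,z in zip(['tiny','small','medium','large'],[.110,.076,.042,.008]):
    for s in vision.silhouettes("top",f"hub_{k}_center")[:3]: print(k,"hub",round(s["conf"],2),s["box"],*circ(s["mask"],"top",z))
for n in("tape","square"):
    s=vision.silhouettes("top",n+"_center")[0]; b=s["box"]; print(n,b,ray("top",((b[0]+b[2])/2,(b[1]+b[3])/2),.02))
cv2.imwrite("pics/stk.png",cv2.resize(im[215:345,380:500],None,fx=4,fy=4,interpolation=2))
E
```

```text
cam [0.336  0.0159 1.0115]
tiny dish 0.85 [247.3, 143.2, 285.9, 180.4] rim [0.6736 0.1117] 0.09031096080734373 0.0005303168879228499
   paint [0.6734 0.1126] 0.05094940710410198 0.000280967854420599 156
small dish 0.78 [184.4, 238.7, 234.6, 288.3] rim [0.4414 0.223 ] 0.10872669348709597 0.0005929328545984652
   paint [0.4401 0.2235] 0.0651759595833276 0.00026168554764698185 151
medium dish 0.83 [331.7, 140.3, 389.5, 194.9] rim [ 0.6736 -0.103 ] 0.1287156588115086 0.0008170676184535597
   paint [ 0.6742 -0.1022] 0.08324124566625879 0.0003392439834855983 183
large dish 0.94 [276.2, 223.5, 343.6, 291.9] rim [0.4576 0.0015] 0.15017060510468122 0.0005446832381706601
   paint [0.457 0.002] 0.10547581298642868 0.00036005532477648665 385
tiny hub 0.94 [401.5, 311.0, 424.1, 334.3] [ 0.3272 -0.1966] 0.04192543605190162 0.0006025890219010882
tiny hub 0.92 [461.1, 259.1, 483.5, 283.0] [ 0.4236 -0.313 ] 0.043562580982112194 0.0006404888221433622
tiny hub 0.83 [421.3, 242.4, 443.5, 268.4] [ 0.4582 -0.2363] 0.04659758574220736 0.0004531403393158385
small hub 0.63 [413.0, 239.9, 436.7, 270.5] [ 0.4576 -0.2335] 0.061262892105882746 0.0007232723031168697
medium hub 0.61 [404.5, 239.8, 441.4, 276.9] [ 0.4593 -0.2375] 0.08047444459869932 0.0006134332370539072
large hub 0.84 [395.7, 235.1, 436.3, 280.8] [ 0.4621 -0.2351] 0.09986764907088333 0.0006883725162999801
large hub 0.24 [419.8, 243.3, 442.8, 268.6] [ 0.4717 -0.2653] 0.05252861054582835 0.000509613594996364
tape [452.2, 165.2, 500.8, 212.4] [ 0.6195 -0.3637  0.02  ]
square [132.6, 147.5, 172.1, 204.7] [0.628  0.3539 0.02  ]
```

View pics/stk.png

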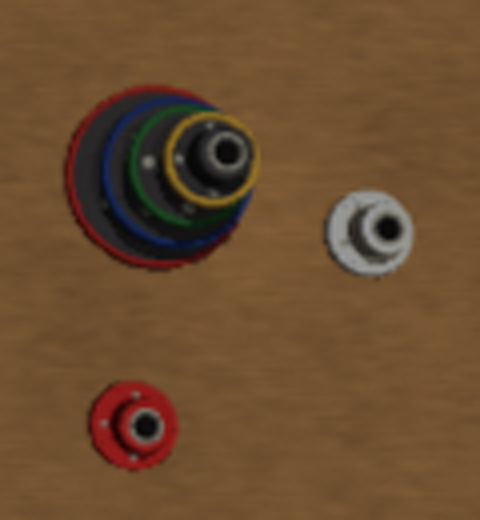

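```bash
python3 -m pendant '[[0,0,0,0,7.1],[0,0,0,0,7.1],[0,0,0,0,7.1],[0,0,0,0,7.1],[0,0,0,0,7.1],[0,0,0,0,7.1],[0,0,0,0,7.1],[0,0,0,0,7.1],[0,0,0,0,6.9],[0,0,0,0,0]]' 30
```

```text
time: 1.48
position: [0.299, 0.6052, 0.2186]
ee_rot: [0.709, 0.705, -0.0, 0.0]
wrist_force: [-1.3, -0.7, -0.0]
grip_width: 0.997
gripper_force: 0.0
```

```bash
python3 -m pendant '[[0,-35,6.7,0,0],[0,-35,6.7,0,0],[0,-35,6.7,0,0],[0,-35,6.7,0,0],[0,-35,6.7,0,0],[0,-35,6.7,0,0],[0,-35,6.7,0,0],[0,-35,6.7,0,0],[0,-35,6.7,0,0],[0,-35,6.7,0,0],[0,-35,6.7,0,0],[0,-35,6.7,0,0],[0,-35,6.7,0,0],[0,-35,6.7,0,0],[0,-35,6.7,0,0],[0,-35,6.7,0,0],[0,-35,6.7,0,0],[0,-35,6.7,0,0],[0,-35,6.7,0,0],[0,-35,6.7,0,0]]' && python3 -m pendant '[[0,-35,6.7,0,0],[0,-35,6.7,0,0],[0,-35,6,0,0],[0,-25,4,0,0],[0,-10,2,0,0],[0,0,0,0,0],[0,0,0,0,0]]'
python3 - <<'E'
from h import *
im=vision.read_camera("wrist"); cv2.imwrite("pics/w1.png",im); im=vision.read_camera("top"); cv2.imwrite("pics/t1.png",im)
P=vision.camera_params("wrist"); print(P, -P["view"][:3,:3].T@P["view"][:3,3])
E
```

```text
time: 3.15
position: [0.433, -0.0967, 0.219]
ee_rot: [0.705, 0.709, 0.0, 0.0]
wrist_force: [0.4, 1.1, -0.7]
grip_width: 1.002
gripper_force: 0.0
time: 3.73
position: [0.4584, -0.2344, 0.2185]
ee_rot: [0.706, 0.708, 0.0, -0.0]
wrist_force: [-0.1, -0.4, -0.5]
grip_width: 1.0
gripper_force: 0.0
{'mtx': array([[413.16111292,   0.        , 320.46618826],
       [  0.        , 413.16111292, 242.33796683],
       [  0.        ,   0.        ,   1.        ]]), 'view': array([[ 9.99997273e-01,  2.31521407e-03,  3.06619788e-04,
        -4.57983268e-01],
       [ 2.14501599e-03, -9.62439556e-01,  2.71487569e-01,
        -2.58304768e-01],
       [ 9.23654851e-04, -2.71486171e-01, -9.62441897e-01,
         3.27331306e-01],
       [ 0.00000000e+00,  0.00000000e+00,  0.00000000e+00,
         1.00000000e+00]])} [ 0.45823375 -0.15867647  0.38530432]
```

View pics/w1.png

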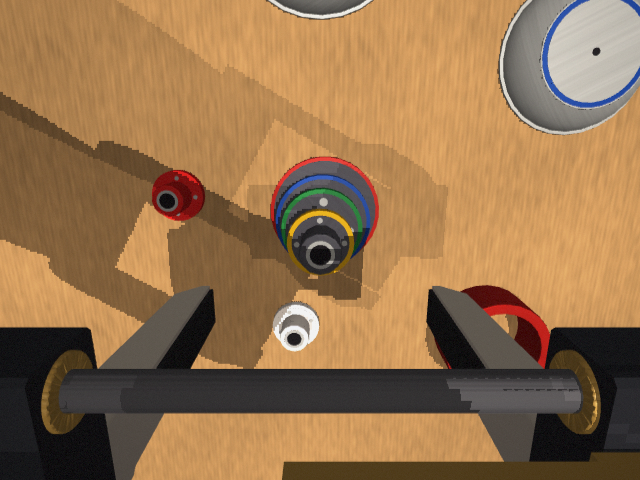

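The wrist picture shows the stack, with the yellow flange at about (320,242) and its bore at (320,255). The white look-alike is at (296,327) and the red one at (178,195).

```bash
cat >> h.py <<'E'
def stack(ks=('tiny','small','medium','large'),cam="wrist",r=None):
    im=vision.read_camera(cam); P=vision.camera_params(cam)
    zs={'tiny':.110,'small':.076,'medium':.042,'large':.008}; S={}
    for k in ks:
        for s in vision.silhouettes(cam,f"hub_{k}_center")[:4]:
            c,d,e=circ(s["mask"],cam,zs[k],P)
            print(k,round(s["conf"],2),np.round(s["box"]),c.round(4),round(d,4),round(e,4))
    return im,P
E
python3 - <<'E'
from h import *
im,P=stack()
roi=np.zeros(im.shape[:2],bool); roi[140:285,255:390]=1
for k,z in zip(['tiny','small','medium','large'],[.110,.076,.042,.008]):
    q=hue(im,k)&roi
    if k=='large': 
        pass
    n,l,st,_=cv2.connectedComponentsWithStats(np.uint8(q)); i=1+np.argmax(st[1:,4]); print(k,st[i],circ(l==i,"wrist",z,P))
print(ray("wrist",(320,255),.136,P))
E
```

```text
tiny 0.95 [154. 170. 204. 223.] [ 0.3628 -0.2043] 0.0349 0.0005
tiny 0.93 [272. 303. 319. 351.] [ 0.4402 -0.3009] 0.0367 0.0011
tiny 0.62 [286. 210. 352. 276.] [ 0.458  -0.2371] 0.0478 0.0003
small 0.83 [279. 190. 364. 253.] [ 0.4588 -0.2356] 0.0634 0.0003
medium 0.68 [276. 174. 372. 253.] [ 0.4605 -0.2379] 0.0809 0.0005
large 0.61 [272. 159. 378. 240.] [ 0.4622 -0.2354] 0.0992 0.0004
large 0.55 [437. 286. 550. 371.] [ 0.6259 -0.3753] 0.1276 0.0067
tiny [ 287  209   67   68 1030] (array([ 0.45814922, -0.23705004]), np.float64(0.04766608688950109), np.float64(0.0002749634292348478))
small [281 189  81  66 809] (array([ 0.45903761, -0.23529011]), np.float64(0.06279015378730879), np.float64(0.00013716072420756663))
medium [275 175  95  84 919] (array([ 0.46014323, -0.23771691]), np.float64(0.08052696818285701), np.float64(0.0001401270520853841))
large [270 157 109  94 971] (array([ 0.46184887, -0.23586129]), np.float64(0.10087254157248003), np.float64(0.0001505815669962533))
[ 0.45825712 -0.23731241  0.136     ]
```

```bash
python3 -m pendant '[[0,-2.5,0,30,0],[0,0,0,30,0],[0,0,0,25,0],[0,0,0,15,0],[0,0,0,5,0],[0,0,0,0,0],[0,0,0,0,0]]' 30 && python3 -m pendant '[[0.5,0,0,0,0],[0.7,0,0,0,0],[1,0,0,0,0],[1,0,0,0,0],[1,0,0,0,0],[1,0,0,0,0],[1,0,0,0,0],[1,0,0,0,0]]' 30
```

```text
time: 4.67
position: [0.4589, -0.2373, 0.1147]
ee_rot: [0.707, 0.707, 0.0, 0.0]
wrist_force: [-0.4, -0.4, 0.2]
grip_width: 1.003
gripper_force: 0.0
time: 5.33
position: [0.4585, -0.2373, 0.1137]
ee_rot: [0.707, 0.707, -0.0, 0.0]
wrist_force: [0.7, -0.7, -0.9]
grip_width: 0.474
gripper_force: 0.0
```

```bash
python3 -m pendant '[[1,0,0,0,0],[1,0,0,0,0],[1,0,0,0,0],[1,0,0,0,0],[1,0,0,0,0],[1,0,0,0,0]]' 30
```

```text
time: 5.83
position: [0.4585, -0.2372, 0.1136]
ee_rot: [0.707, 0.707, -0.0, -0.0]
wrist_force: [-0.3, -0.6, -0.2]
grip_width: 0.298
gripper_force: 30.0
```

```bash
python3 -m pendant '[[1,0,0,-4,0],[1,0,0,-10,0],[1,0,0,-20,0],[1,0,0,-15,0],[1,8,5,-5,0],[1,20,12,0,0],[1,29,18,0,0],[1,29,18,0,0],[1,29,18,0,0],[1,29,18,0,0],[1,29,18,0,0],[1,29,18,0,0],[1,29,18,0,0],[1,29,18,0,0],[1,29,18,0,0],[1,29,18,0,0],[1,20,12,0,0],[1,8,4,0,0],[1,3,2,0,0],[1,0,0,0,0]]'
python3 - <<'E'
from h import *
print(ctrl.state()["position"])
im=vision.read_camera("wrist"); cv2.imwrite("pics/w2.png",im)
P=vision.camera_params("wrist")
q=hue(im,'tiny'); n,l,st,_=cv2.connectedComponentsWithStats(np.uint8(q)); 
for i in np.argsort(-st[1:,4])[:3]+1: print(st[i],circ(l==i,"wrist",.025,P))
im=vision.read_camera("top"); cv2.imwrite("pics/t2.png",im)
E
```

```text
time: 7.5
position: [0.6733, 0.1123, 0.1673]
ee_rot: [0.707, 0.707, -0.0, -0.0]
wrist_force: [-0.6, -0.2, -1.3]
grip_width: 0.291
gripper_force: 30.0
[0.67332221 0.112267   0.16731659]
[   74   452   516    28 10726] (array([ 0.68520704, -0.51468314]), np.float64(0.9127615267394676), np.float64(0.013038924681659167))
[ 270  195  101   94 2226] (array([0.67411057, 0.08746177]), np.float64(0.0910449175473693), np.float64(0.0031555895678321544))
[232 350  20  84 881] (array([ 0.62114578, -0.03721484]), np.float64(0.07505396750643455), np.float64(0.007055357002397837))
```

View pics/w2.png

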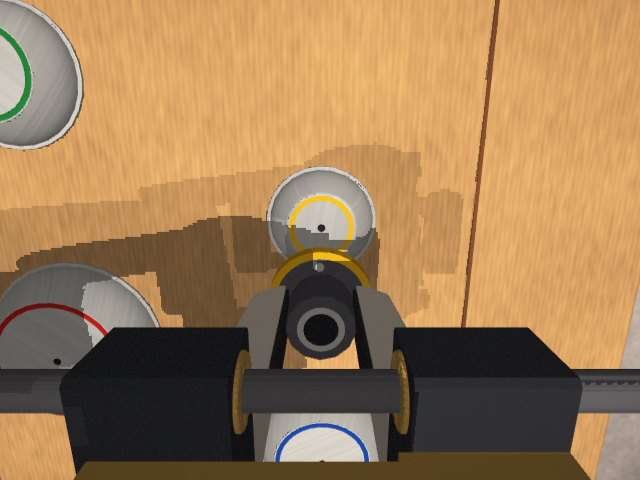

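The wrist picture shows the hub held upright, its bore at (321,330). The tiny dish is ahead of it, with its centre dot at (321,228).

```bash
python3 - <<'E'
from h import *
P=vision.camera_params("wrist"); z=ctrl.state()["position"][2]
print(ray("wrist",(321,228),.025,P), "hub bore",ray("wrist",(321,330),z-.0116+.034,P))
im=cv2.imread("pics/w2.png"); q=hue(im,'tiny'); q[242:]=0; q[:,:285]=0; q[:,358:]=0; print(circ(q,"wrist",.025,P))
E
```

```text
[0.67340086 0.11020196 0.025     ] hub bore [0.67321194 0.11026388 0.19012796]
(array([0.6733642 , 0.11055028]), np.float64(0.05030179711244426), np.float64(9.737416940941153e-05))
```

```bash
python3 -m pendant '[[1,0,0,25,0],[1,0,0,35,0],[1,0,0,30,0],[1,0,0,20,0],[1,0,0,10,0],[1,0,0,5,0],[1,0,0,0,0],[1,0,0,0,0]]'
```

```text
time: 8.27
position: [0.6741, 0.1115, 0.0442]
ee_rot: [0.707, 0.707, 0.001, 0.001]
wrist_force: [0.4, 0.3, 0.1]
grip_width: 0.296
gripper_force: 30.0
```

```bash
python3 -m pendant '[[1,0,0,3,0],[1,0,0,2,0],[1,0,0,1,0],[1,0,0,0.5,0],[1,0,0,0,0],[1,0,0,0,0]]'
```

```text
time: 8.77
position: [0.6736, 0.1118, 0.0366]
ee_rot: [0.707, 0.707, 0.0, 0.0]
wrist_force: [-1.9, -0.4, 4.0]
grip_width: 0.29
gripper_force: 30.0
```

```bash
python3 -m pendant '[[0.6,0,0,0,0],[0.5,0,0,0,0],[0.4,0,0,0,0],[0.2,0,0,0,0],[0,0,0,0,0],[0,0,0,-5,0],[0,0,0,-15,0],[0,0,0,-30,0],[0,0,0,-30,0],[0,0,0,-30,0],[0,0,0,-30,0],[0,0,0,-20,0],[0,-10,0,-5,0],[0,-20,0,0,0],[0,-20,0,0,0],[0,-10,0,0,0],[0,0,0,0,0],[0,0,0,0,0]]'
python3 - <<'E'
from h import *
print(ctrl.state()["position"])
im=vision.read_camera("wrist"); cv2.imwrite("pics/w3.png",im);im=vision.read_camera("top"); cv2.imwrite("pics/t3.png",im)
for c in("wrist","top"):
    for s in vision.silhouettes(c,"hub_tiny_center")[:4]: print(c,s["conf"],np.round(s["box"]),*circ(s["mask"],c,.033))
    for s in vision.silhouettes(c,"dish_tiny_crown")[:2]: print(c,s["conf"],np.round(s["box"]),*circ(s["mask"],c,.003))
E
```

```text
time: 10.27
position: [0.6734, 0.0515, 0.2011]
ee_rot: [0.707, 0.707, -0.0, -0.0]
wrist_force: [0.2, 0.4, 0.2]
grip_width: 0.998
gripper_force: 0.0
[0.67337721 0.05149157 0.20106306]
wrist 0.79 [292. 114. 353. 174.] [0.67355638 0.1121506 ] 0.047269643425244486 0.0002444254767659765
wrist 0.74 [270.  90. 372. 197.] [0.6733964  0.11297839] 0.08957800216089253 0.00013661830219335842
top 0.95 [401. 310. 426. 331.] [ 0.32695348 -0.2142186 ] 0.044405800767968906 0.0005912533824945704
top 0.59 [463. 258. 485. 285.] [ 0.43061087 -0.34209202] 0.04477810010284556 0.0006736029321776481
top 0.71 [393. 239. 430. 283.] [ 0.46202642 -0.23439223] 0.0973804071127358 0.0006736274055114377
```

View pics/w3.png

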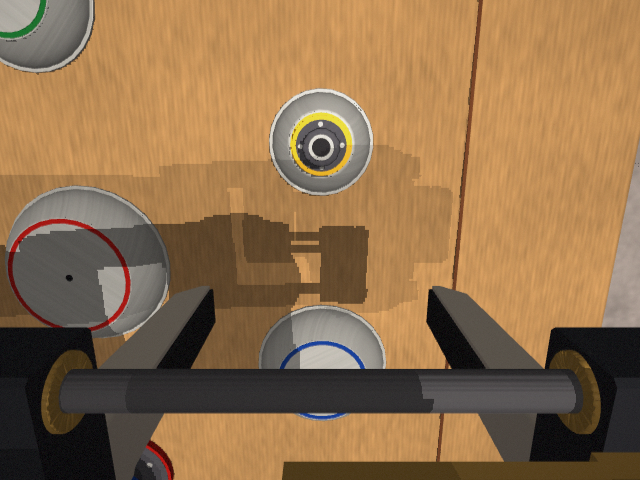

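The wrist picture shows the tiny hub upright on its dish at (321,147), centred inside the paint circle; the measured offset is under 1 mm.

```bash
python3 -m pendant '[[0,-8,-6,0,0],[0,-18,-13,0,0],[0,-27,-20,0,0],[0,-27,-20,0,0],[0,-27,-20,0,0],[0,-27,-20,0,0],[0,-27,-20,0,0],[0,-27,-20,0,0],[0,-27,-20,0,0],[0,-27,-20,0,0],[0,-27,-20,0,0],[0,-14,-11,0,0],[0,-4,-4,0,0],[0,0,0,0,0],[0,0,0,0,0]]'
cat >> h.py <<'E'
def rings(ks,box):
    im=vision.read_camera("wrist"); P=vision.camera_params("wrist"); p=ctrl.state()["position"]; print("tcp",p.round(4))
    zs={'tiny':.110,'small':.076,'medium':.042,'large':.008}
    x0,y0,x1,y1=box; roi=np.zeros(im.shape[:2],bool); roi[y0:y1,x0:x1]=1
    for k in ks:
        n,l,st,_=cv2.connectedComponentsWithStats(np.uint8(hue(im,k)&roi)); i=1+np.argmax(st[1:,4]); c,d,e=circ(l==i,"wrist",zs[k],P); print(k,st[i],c.round(4),"d",round(d,4),round(e,5),"move mm dx,dy",((c-p[:2])*1000).round(1)[::-1])
    return im
E
python3 - <<'E'
from h import *
im=rings(['small','medium','large'],(240,120,400,285)); cv2.imwrite("pics/w4.png",im)
E
```

```text
time: 11.82
position: [0.4596, -0.235, 0.2012]
ee_rot: [0.707, 0.707, 0.0, 0.0]
wrist_force: [0.6, -0.2, -0.3]
grip_width: 1.001
gripper_force: 0.0
tcp [ 0.4599 -0.2346  0.2012]
small [ 277  190   86   85 1269] [ 0.4593 -0.235 ] d 0.0629 0.00018 move mm dx,dy [-0.4 -0.6]
medium [272 176 100  90 996] [ 0.4604 -0.2374] d 0.0806 0.00014 move mm dx,dy [-2.8  0.5]
large [ 266  157  114   98 1024] [ 0.4621 -0.2355] d 0.1008 0.00012 move mm dx,dy [-0.9  2.2]
```

```bash
python3 -m pendant '[[0,0,-0.5,25,0],[0,0,0,35,0],[0,0,0,30,0],[0,0,0,20,0],[0,0,0,8,0],[0,0,0,3.5,0],[0.5,0,0,0,0],[0.7,0,0,0,0],[1,0,0,0,0],[1,0,0,0,0],[1,0,0,0,0],[1,0,0,0,0],[1,0,0,0,0],[1,0,0,0,0],[1,0,0,0,0],[1,0,0,0,0],[1,0,0,0,0],[1,0,0,0,0],[1,0,0,0,0],[1,0,0,0,0]]' 30
```

```text
time: 13.53
position: [0.4591, -0.2353, 0.0797]
ee_rot: [0.707, 0.707, 0.0, 0.0]
wrist_force: [-0.2, 0.4, 0.2]
grip_width: 0.341
gripper_force: 30.0
```

```bash
python3 -m pendant '[[1,0,0,-4,0],[1,0,0,-10,0],[1,0,0,-25,0],[1,8,0,-30,0],[1,20,-1.3,-16,0],[1,33,-1.3,0,0],[1,33,-1.3,0,0],[1,33,-1.3,0,0],[1,33,-1.3,0,0],[1,33,-1.3,0,0],[1,33,-1.3,0,0],[1,33,-1.3,0,0],[1,33,-1.3,0,0],[1,33,-1.3,0,0],[1,33,-1.3,0,0],[1,33,-1.3,0,0],[1,33,-1.3,0,0],[1,24,-1.3,0,0],[1,8,0,0,0],[1,2.5,0,0,0]]' && python3 -m pendant '[[1,0,0,0,0],[1,0,0,0,0]]'
cat >> h.py <<'E'
def place(k,zt):
    """held hub bore vs dish centre dot / paint ring above the flange's edge, wrist view"""
    im=vision.read_camera("wrist"); P=vision.camera_params("wrist"); p=ctrl.state()["position"]; print("tcp",p.round(4))
    S=vision.silhouettes("wrist",f"dish_{k}_crown"); 
    for s in S[:2]: print("dish",round(s["conf"],2),np.round(s["box"]),*circ(s["mask"],"wrist",.003,P))
    return im,P,p
E
python3 - <<'E'
from h import *
im,P,p=place('small',0); cv2.imwrite("pics/w5.png",im)
E
```

```text
time: 15.2
position: [0.4405, 0.2245, 0.1652]
ee_rot: [0.706, 0.708, 0.0, 0.0]
wrist_force: [0.0, 0.3, -1.4]
grip_width: 0.337
gripper_force: 30.0
time: 15.37
position: [0.4409, 0.2224, 0.1649]
ee_rot: [0.707, 0.707, -0.0, 0.0]
wrist_force: [-0.2, -0.2, -1.4]
grip_width: 0.337
gripper_force: 30.0
tcp [0.4409 0.2223 0.1649]
dish 0.97 [256. 151. 386. 252.] [0.44032232 0.22299529] 0.10630242690982046 0.0004295282693598115
```

View pics/w5.png

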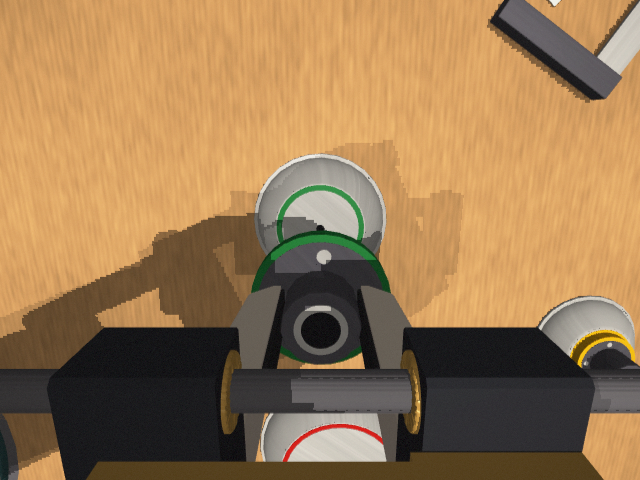

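The wrist picture shows the held small hub's bore at (320,330) and the small dish's centre dot at (320,228), so it is aligned the same way as the tiny one.

```bash
python3 -m pendant '[[1,0.5,0,25,0],[1,0,0,35,0],[1,0,0,30,0],[1,0,0,20,0],[1,0,0,7,0],[1,0,0,3,0],[1,0,0,2,0],[1,0,0,1,0],[1,0,0,1,0],[1,0,0,0,0],[1,0,0,0,0],[1,0,0,0,0]]'
```

```text
time: 16.47
position: [0.4409, 0.2239, 0.0411]
ee_rot: [0.707, 0.707, 0.0, 0.0]
wrist_force: [-1.0, -0.9, -1.4]
grip_width: 0.338
gripper_force: 30.0
```

```bash
python3 -m pendant '[[1,-0.5,0,1,0],[1,0,0,0.5,0],[1,0,0,0,0],[1,0,0,0,0]]' && python3 -m pendant '[[0.6,0,0,0,0],[0.5,0,0,0,0],[0.4,0,0,0,0],[0.2,0,0,0,0],[0,0,0,0,0],[0,0,0,-5,0],[0,0,0,-15,0],[0,0,0,-30,0],[0,0,0,-30,0],[0,0,0,-30,0],[0,0,0,-30,0],[0,0,0,-20,0],[0,-10,0,-5,0],[0,-20,0,0,0],[0,-20,0,0,0],[0,-10,0,0,0],[0,0,0,0,0],[0,0,0,0,0]]'
cat >> h.py <<'E'
def check(k):
    im=vision.read_camera("wrist"); print(ctrl.state()["position"].round(4))
    for s in vision.silhouettes("wrist",f"hub_{k}_center")[:2]: print("hub",round(s["conf"],2),np.round(s["box"]),*circ(s["mask"],"wrist",HD[k]+.008))
    for s in vision.silhouettes("wrist",f"dish_{k}_crown")[:2]: print("dish",round(s["conf"],2),np.round(s["box"]),*circ(s["mask"],"wrist",.003))
    return im
E
python3 - <<'E'
from h import *
cv2.imwrite("pics/w6.png",check('small'))
E
```

```text
time: 16.8
position: [0.4409, 0.2233, 0.0396]
ee_rot: [0.707, 0.707, 0.0, 0.0]
wrist_force: [-2.3, -1.4, 4.9]
grip_width: 0.335
gripper_force: 30.0
time: 18.3
position: [0.4407, 0.163, 0.2039]
ee_rot: [0.708, 0.707, -0.0, -0.0]
wrist_force: [0.7, 0.0, 0.7]
grip_width: 1.0
gripper_force: 0.0
[0.4407 0.1634 0.2039]
hub 0.56 [279. 106. 360. 184.] [0.44081372 0.22337725] 0.06265995020870874 0.00021534987065554407
dish 0.9 [256.  79. 386. 204.] [0.44015855 0.22355128] 0.10765224423927862 0.00023174825490257454
```

```bash
python3 -m pendant '[[0,-8,1.5,0,0],[0,-20,1.5,0,0],[0,-33,1.5,0,0],[0,-33,1.5,0,0],[0,-33,1.5,0,0],[0,-33,1.5,0,0],[0,-33,1.5,0,0],[0,-33,1.5,0,0],[0,-33,1.5,0,0],[0,-33,1.5,0,0],[0,-33,1.5,0,0],[0,-33,1.5,0,0],[0,-30,1.7,0,0],[0,-10,0,0,0],[0,-2.5,0,0,0],[0,0,0,0,0],[0,0,0,0,0]]'
python3 - <<'E'
from h import *
im=rings(['medium','large'],(240,120,400,285))
E
```

```text
time: 19.87
position: [0.4606, -0.2364, 0.2041]
ee_rot: [0.707, 0.707, 0.0, -0.0]
wrist_force: [-0.4, 1.1, -0.6]
grip_width: 1.0
gripper_force: 0.0
tcp [ 0.4606 -0.2362  0.2042]
medium [ 271  174   99   97 1309] [ 0.4602 -0.2377] d 0.0807 0.00014 move mm dx,dy [-1.5 -0.4]
large [ 266  155  113   97 1023] [ 0.4619 -0.2357] d 0.1008 0.00011 move mm dx,dy [0.5 1.3]
```

```bash
python3 -m pendant '[[0,-1,-0.5,25,0],[0,0,0,35,0],[0,0,0,35,0],[0,0,0,32,0],[0,0,0,20,0],[0,0,0,8,0],[0,0,0,3.5,0],[0.5,0,0,0,0],[0.7,0,0,0,0],[1,0,0,0,0],[1,0,0,0,0],[1,0,0,0,0],[1,0,0,0,0],[1,0,0,0,0],[1,0,0,0,0],[1,0,0,0,0],[1,0,0,0,0],[1,0,0,0,0],[1,0,0,0,0],[1,0,0,0,0]]' 35
```

```text
time: 21.58
position: [0.46, -0.2383, 0.0456]
ee_rot: [0.707, 0.707, -0.0, 0.0]
wrist_force: [0.3, -0.6, 0.9]
grip_width: 0.382
gripper_force: 35.0
```

```bash
python3 -m pendant '[[1,0,0,-4,0],[1,0,0,-10,0],[1,0,0,-25,0],[1,0,0,-33,0],[1,5,8,-30,0],[1,12,20,-18,0],[1,19,30,0,0],[1,19,30,0,0],[1,19,30,0,0],[1,19,30,0,0],[1,19,30,0,0],[1,16,25,0,0],[1,6,9,0,0],[1,1.5,2,0,0],[1,0,0,0,0],[1,0,0,0,0],[1,0,0,0,0]]'
python3 - <<'E'
from h import *
im,P,p=place('medium',0); cv2.imwrite("pics/w7.png",im)
print(ray("wrist",(320,228),.031,P))
E
```

```text
time: 23.0
position: [0.6732, -0.1036, 0.1662]
ee_rot: [0.707, 0.707, 0.0, 0.0]
wrist_force: [-0.1, -0.9, -1.3]
grip_width: 0.382
gripper_force: 35.0
tcp [ 0.6732 -0.1036  0.1662]
dish 0.87 [245. 138. 399. 243.] [ 0.67442458 -0.10193985] 0.12733403696018467 0.0005096378196138824
[ 0.67287337 -0.10260014  0.031     ]
```

View pics/w7.png

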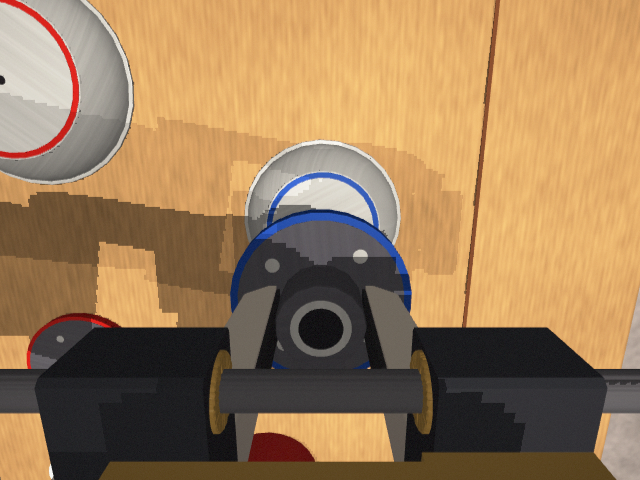

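The wrist picture shows the medium hub held upright with its bore at (321,330). The medium dish is behind it, with its ring top at (323,173), and a correction of about 1 mm is needed.

```bash
python3 -m pendant '[[1,1.3,0.8,25,0],[1,0,0,35,0],[1,0,0,30,0],[1,0,0,18,0],[1,0,0,7,0],[1,0,0,3,0],[1,0,0,2,0],[1,0,0,1,0],[1,0,0,0.5,0],[1,0,0,0,0],[1,0,0,0,0],[1,0,0,0,0]]'
```

```text
time: 24.1
position: [0.675, -0.1015, 0.0447]
ee_rot: [0.707, 0.707, 0.0, 0.0]
wrist_force: [-0.0, 0.2, -2.7]
grip_width: 0.38
gripper_force: 35.0
```

```bash
python3 -m pendant '[[1,-0.5,-0.8,1,0],[1,0,0,1,0],[1,0,0,0.3,0],[1,0,0,0,0],[1,0,0,0,0]]' && python3 -m pendant '[[0.55,0,0,0,0],[0.5,0,0,0,0],[0.4,0,0,0,0],[0.2,0,0,0,0],[0,0,0,0,0],[0,0,0,-5,0],[0,0,0,-15,0],[0,0,0,-30,0],[0,0,0,-30,0],[0,0,0,-30,0],[0,0,0,-30,0],[0,0,0,-20,0],[0,-10,0,-5,0],[0,-20,0,0,0],[0,-20,0,0,0],[0,-10,0,0,0],[0,0,0,0,0],[0,0,0,0,0]]'
python3 - <<'E'
from h import *
cv2.imwrite("pics/w8.png",check('medium'))
E
```

```text
time: 24.52
position: [0.674, -0.102, 0.0427]
ee_rot: [0.707, 0.707, 0.0, 0.0]
wrist_force: [-4.0, 0.1, 6.3]
grip_width: 0.381
gripper_force: 35.0
time: 26.02
position: [0.6739, -0.1621, 0.2066]
ee_rot: [0.707, 0.707, -0.0, -0.0]
wrist_force: [0.3, -0.6, -0.7]
grip_width: 1.003
gripper_force: 0.0
[ 0.6739 -0.1616  0.2066]
hub 0.84 [273.  95. 372. 200.] [ 0.67401536 -0.10132934] 0.08077008560506191 0.00014250376971209548
dish 0.62 [247.  66. 393. 216.] [ 0.67457864 -0.10173653] 0.12757813404663063 0.0002704013867171335
```

```bash
python3 -m pendant '[[0,-3,-8,0,0],[0,-7,-20,0,0],[0,-10.5,-30,0,0],[0,-10.5,-30,0,0],[0,-10.5,-30,0,0],[0,-10.5,-30,0,0],[0,-10.5,-30,0,0],[0,-8,-24,0,0],[0,-3,-8,0,0],[0,0,-2,0,0],[0,0,0,0,0],[0,0,0,0,0]]'
python3 - <<'E'
from h import *
im=rings(['large'],(240,120,400,285))
E
```

```text
time: 27.17
position: [0.4627, -0.2351, 0.2068]
ee_rot: [0.707, 0.707, 0.0, 0.0]
wrist_force: [-0.1, 0.2, -0.1]
grip_width: 0.998
gripper_force: 0.0
tcp [ 0.4628 -0.235   0.2067]
large [ 264  157  112  110 1463] [ 0.4619 -0.2359] d 0.1009 0.00014 move mm dx,dy [-0.9 -0.9]
```

Large hub: underside at 0, so the TCP target is 0.0117.

```bash
python3 -m pendant '[[0,-0.8,-0.8,25,0],[0,0,0,38,0],[0,0,0,38,0],[0,0,0,38,0],[0,0,0,32,0],[0,0,0,15,0],[0,0,0,6,0],[0,0,0,2.5,0],[0.5,0,0,0,0],[0.6,0,0,0,0],[1,0,0,0,0],[1,0,0,0,0],[1,0,0,0,0],[1,0,0,0,0],[1,0,0,0,0],[1,0,0,0,0],[1,0,0,0,0],[1,0,0,0,0],[1,0,0,0,0],[1,0,0,0,0]]' 40
```

```text
time: 28.88
position: [0.4613, -0.2363, 0.0124]
ee_rot: [0.707, 0.707, 0.0, 0.0]
wrist_force: [-0.4, -0.1, 1.3]
grip_width: 0.424
gripper_force: 40.0
```

```bash
python3 -m pendant '[[1,0,0,-4,0],[1,0,0,-10,0],[1,0,0,-25,0],[1,0,0,-35,0],[1,0,0,-35,0],[1,8,-0.5,-30,0],[1,20,-0.5,-15,0],[1,30,-0.5,0,0],[1,30,-0.5,0,0],[1,30,-0.5,0,0],[1,30,-0.5,0,0],[1,30,-0.5,0,0],[1,30,-0.5,0,0],[1,22,0,0,0],[1,7,0,0,0],[1,1,0,0,0],[1,0,0,0,0],[1,0,0,0,0],[1,0,0,0,0]]'
python3 - <<'E'
from h import *
im,P,p=place('large',0); cv2.imwrite("pics/w9.png",im)
E
```

```text
time: 30.47
position: [0.4572, 0.0008, 0.1664]
ee_rot: [0.707, 0.707, -0.0, -0.0]
wrist_force: [-0.8, 0.4, -1.9]
grip_width: 0.422
gripper_force: 40.0
tcp [0.4572 0.0008 0.1664]
dish 0.72 [229. 124. 414. 226.] [0.45735667 0.00168575] 0.14817820231026754 0.00031610590786496014
```

View pics/w9.png

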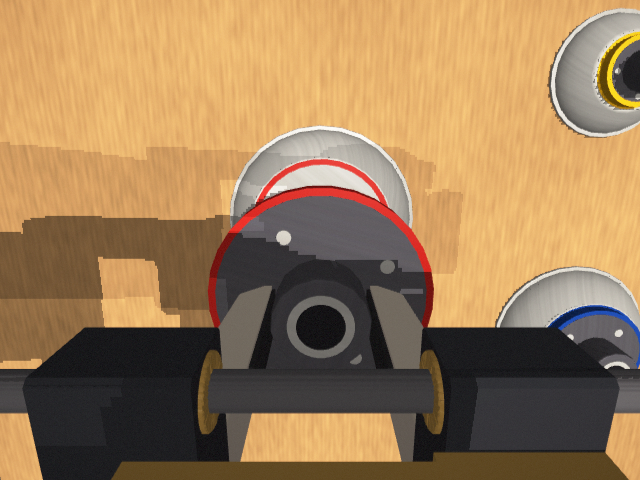

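The wrist picture shows the large hub held upright, bore at (321,327), and the large dish centred behind it at about (321,160) for the ring top.

```bash
python3 -m pendant '[[1,0.7,0,25,0],[1,0,0,35,0],[1,0,0,28,0],[1,0,0,16,0],[1,0,0,7,0],[1,0,0,3,0],[1,0,0,2,0],[1,0,0,1,0],[1,0,0,0.5,0],[1,0,0,0,0],[1,0,0,0,0],[1,0,0,0,0]]'
```

```text
time: 31.57
position: [0.4574, 0.0024, 0.0493]
ee_rot: [0.707, 0.707, 0.0, 0.0]
wrist_force: [-0.3, -0.0, -2.1]
grip_width: 0.421
gripper_force: 40.0
```

```bash
python3 -m pendant '[[1,-0.5,0,1.5,0],[1,0,0,1,0],[1,0,0,0.5,0],[1,0,0,0,0],[1,0,0,0,0]]'
```

```text
time: 31.98
position: [0.4573, 0.0019, 0.0464]
ee_rot: [0.707, 0.707, 0.0, 0.0]
wrist_force: [-4.4, 0.3, 6.9]
grip_width: 0.418
gripper_force: 40.0
```

Contact is at the expected height, so I release and back off.

```bash
python3 -m pendant '[[0.5,0,0,0,0],[0.45,0,0,0,0],[0.4,0,0,0,0],[0.2,0,0,0,0],[0,0,0,0,0],[0,0,0,-5,0],[0,0,0,-15,0],[0,0,0,-30,0],[0,0,0,-30,0],[0,0,0,-30,0],[0,0,0,-30,0],[0,0,0,-20,0],[0,-10,0,-5,0],[0,-20,0,0,0],[0,-20,0,0,0],[0,-20,0,0,0],[0,-10,0,0,0],[0,0,0,0,0],[0,0,0,0,0]]'
python3 - <<'E'
from h import *
check('large'); im=vision.read_camera("top"); cv2.imwrite("pics/t9.png",im)
im=vision.read_camera("scene"); cv2.imwrite("pics/s9.png",im)
for k in HD:
    for s in vision.silhouettes("scene",f"dish_{k}_crown")[:1]: print(k,circ(s["mask"],"scene",.003))
    for s in vision.silhouettes("scene",f"hub_{k}_center")[:3]: print(k,s["conf"],circ(s["mask"],"scene",HD[k]+.008)[:2])
E
```

```text
time: 33.57
position: [0.4571, -0.0782, 0.2105]
ee_rot: [0.707, 0.707, -0.0, -0.0]
wrist_force: [-0.3, 0.1, -0.2]
grip_width: 1.002
gripper_force: 0.0
[ 0.4571 -0.0778  0.2105]
hub 0.9 [256.  49. 384. 186.] [0.4572359 0.0028793] 0.10058728028847816 0.0002402957505566885
dish 0.92 [233.  22. 409. 206.] [0.45759551 0.00205124] 0.1494924066621671 0.00023096198927885167
tiny (array([0.67531468, 0.1126249 ]), np.float64(0.09013108037708588), np.float64(0.0009786667462275147))
tiny 0.8 (array([ 0.45665258, -0.33916336]), np.float64(0.0641321395106043))
tiny 0.77 (array([0.67128417, 0.11300178]), np.float64(0.05874220461358743))
tiny 0.65 (array([ 0.3512249 , -0.21310334]), np.float64(0.06594416525420146))
small (array([0.44313296, 0.22271813]), np.float64(0.10765954472624781), np.float64(0.001363261919341779))
small 0.7 (array([0.43770125, 0.2225117 ]), np.float64(0.07408897748837473))
medium (array([ 0.67647453, -0.1020909 ]), np.float64(0.12773236902504817), np.float64(0.0007171450479092509))
medium 0.74 (array([ 0.67603103, -0.10055591]), np.float64(0.08138879322058025))
large (array([0.45966276, 0.00231744]), np.float64(0.14782607087015392), np.float64(0.0009473042740987076))
large 0.83 (array([0.46158953, 0.00425594]), np.float64(0.1033107453826048))
```

View pics/s9.png

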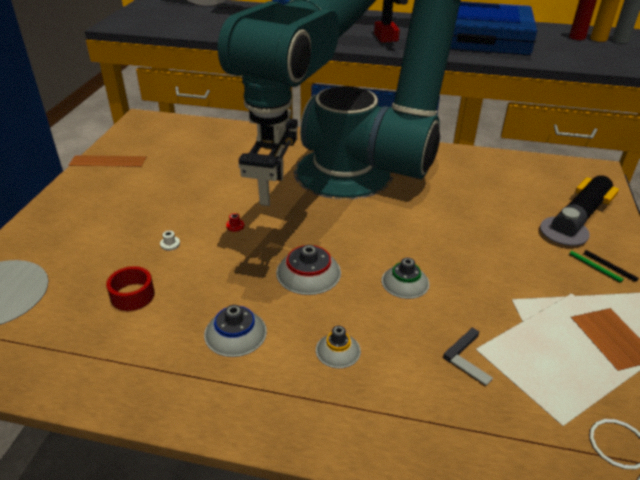

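The scene view shows all four hubs upright on their own dishes: tiny (338,340), small (407,270), medium (235,320) and large (308,260). The tape and the square look unmoved and the gripper is clear.

```bash
python3 -c "
from bench import order; print(order.close_job())"
```

```text
the job is handed in; nothing more can be done
None
```

The job is handed in: all four hubs stand upright on their matching dishes, placed in the order tiny, small, medium, large, and each measured within about 1 mm of centre just after release; the hand-in returned no verdict.

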